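# Pack the plaster relief tile in its case and clamp the lid

### The job

Take the white plaster relief tile off the sloping drying rack and lay it gently, flat and relief side up, on the floor of the open wooden case; set it down, do not drop it. Then swing the case's lid fully shut without slamming it, and only after that swing the red-handled clamp fully down over the lid. Leave all the other things on the bench where they are.

Things in the scene. Friction and masses are not known exactly. Their poses are not given: they have to be found in the camera images.
- tile: White plaster relief tile, 52 x 130 x 25 mm (x, y, z), 0.22 kg. Origin at the centre of its underside; z points out of the relief (wavy) face, y along its length, x across its 52 mm width. It starts lying on the rack's slope, its x axis pointing up the slope; its plain 22 mm high long sides are the ones to grip (across x).
- rack: Fixed wooden drying rack, 200 mm wide. Origin on the bench under its centre; x points up the slope, seen from above (roughly to the robot's left). Its 140 mm long board rises at 0.6 rad; the middle of the board's top face is 55 mm above the bench. The tile lies there, 44 mm of free board below and above it, against two stops 24 mm wide, 14 mm high, at y = +50 and -50 mm, room for a finger between.
- case: Fixed open-topped wooden case, outside 150 x 166 x 55 mm (x, y, z), walls and floor 8 mm thick, so the inside is 134 x 150 mm, its floor 8 mm above the bench and its rim at 55 mm. Origin on the bench under its centre; the lid's hinge is along its +x rim, the clamp is on the outside of its -x wall.
- lid (a joint): Angle of the case's wooden lid (rad): 0 fully shut, about 1.6 to 1.85 at the start (just past upright), stop at 1.95. The hinge is stiff: the lid stays where it is left. The lid is a plate 150 mm (from hinge to free edge) x 166 mm, 8 mm thick. A black knob, 28 mm across, 43 mm tall, stands mid-width on its outer face, 120 mm from the hinge.
- lid_hinge (a point): Point on the lid's hinge line, midway along it, at the case's +x rim and 55 mm above the bench; its axes turn with the lid: the plate lies from here towards its own -x, between its own z = 0 and 8 mm (z is the outer face).
- lid_handle (a point): Point inside the lid's knob, on its axis, 35 mm out from the outer face.
- clamp (a joint): Angle of the clamp bar (rad): 0 fully down, lying along the case's +x across the shut lid; about 1.5 to 1.85 at the start (standing up); stop at 2.1. It swings in the case's x-z plane, stiffly, and stays where it is left.
- clamp_hinge (a point): Pivot of the clamp, 14 mm in front of the case's -x wall, at case y = -50 mm, 72 mm above the bench; its axes turn with the bar, which runs along its own x.
- clamp_tip (a point): Free end of the clamp bar, 122 mm from the pivot. From 66 mm to the end the bar is a red round grip 18 mm thick; the rest is a dark steel bar 14 mm wide and 10 mm thick.
- tub: Bystander, to be left alone: open white plastic tub, 86 mm wide, 105 mm tall.
- spatula: Bystander, to be left alone: spatula lying on the bench, 200 mm long.
- mallet: Bystander, to be left alone: hammer-shaped wooden mallet lying on the bench, 240 mm long.
- jar: Bystander, to be left alone: blue glazed jar with a white cap, 68 mm wide, 100 mm tall.
- brush: Bystander, to be left alone: brush lying on the bench, 190 mm long.
- figure: Bystander, to be left alone: terracotta figure, 64 mm wide at the foot, 125 mm tall.
- bowl: Bystander, to be left alone: white bowl, 124 mm wide, 50 mm tall.
Things that resemble listed ones, but are neither listed nor needed, are in the scene too. Leave any turquoise look-alike of the case alone. Leave any blue look-alike of the tile alone.

How it is judged (in metres and radians):
On the way, in this order (a step that is already met when the one before it is completed fails the run):
1. the tile lies flat, relief up, on the floor of the case, let go and at rest (x of tile in the frame of case between -0.055 and 0.055 m and y of tile in the frame of case between -0.055 and 0.055 m and z of tile in the frame of case below 0.014 m and angle between tile's own z axis and vertical below 0.12 rad and linear speed of tile below 0.02 m/s and contact force between the fingers and tile below 0.1 N), for 0.2 s.
2. the lid is fully shut (value of joint lid below 0.06 rad), for 0.2 s.
3. the clamp is fully down (value of joint clamp below 0.1 rad), for 0.2 s.
At the end, for the whole second after the job is handed in: The tile lies at rest inside the case, relief up and within 0.12 rad of flat, its underside within 6 mm of the floor and its centre within 55 mm of the case's centre both ways; the lid is shut to within 0.06 rad and the clamp down to within 0.1 rad (x of tile in the frame of case between -0.055 and 0.055 m and y of tile in the frame of case between -0.055 and 0.055 m and z of tile in the frame of case below 0.014 m and angle between tile's own z axis and vertical below 0.12 rad and linear speed of tile below 0.02 m/s and value of joint lid below 0.06 rad and value of joint clamp below 0.1 rad); the robot touches nothing.
It fails at once if the tile is dropped into the case (faster than 0.5 m/s inside it) (horizontal distance between tile and case below 0.08 m and height (world z) of tile below 0.05 m and linear speed of tile above 0.5 m/s).
It fails at once if the lid is slammed (faster than 2.5 rad/s) (velocity of joint lid below -2.5 rad/s).
It fails at once if a bystander is moved more than 25 mm (distance of any of tub, spatula, mallet, jar, brush, figure, bowl from where it was at the start of the episode above 0.025 m).
It also fails if it takes over 72 s, if anything falls off the work surface, if the arm or the gripper's body presses on something with over 40 N, if the wrist force passes 120 N, or if a joint passes its speed limit or range.

### The arm

A 6-joint arm with a two-finger parallel gripper is mounted at the origin on the work surface. World frame = base frame: x ahead of the robot, y to its left, z up, the work surface at z = 0. Lengths are in mm, angles in rad, forces in N, time in s.
With the tool pointing down it reaches from about 275 to 825 mm from the base axis. Payload 5.2 kg.
Tool frame: the origin (TCP) lies at the very end of the fingers, on their centre line; the grasp point (between the pads) lies 19 mm behind it; z points along the fingers, y is the line along which they close (so a half turn about z gives the same grasp; the last joint's range is limited). The gripper opens to 93 mm and grips with 3 to 60 N. Pads are 15 mm wide; open, the fingers measure 128 mm over their backs; the gripper's body (75 mm by 188 mm) begins 65 mm behind the grasp point.
Start: joints at [0.984, 0.259, 1.535, -0, 1.348, -0.203], TCP at [205.924, 510, 192.353] pointing down, gripper open.
Joint ranges: [-3.14, 3.14], [-0.91, 2.08], [0.19, 2.58], [-1.22, 4.36], [0.22, 2.71], [-3.12, 3.12]. Speed limits (rad/s): [2.57, 2.57, 3.14, 3.14, 3.14, 3.14].

### API

Orientations are given as [roll, pitch, yaw] about the fixed x, y, z axes, in that order (R = Rz(yaw) Ry(pitch) Rx(roll)).
In Python, from bench import robot gives the robot as it stands. The module is installed in compiled form; this text tells all that it offers. Calls block until the motion is done:
- robot.move_ptp(position, orientation): joint-space move of the TCP to a pose.
- robot.move_linear(position, ori=None, speed=150, f_stop=None): straight line of the TCP; ori=None keeps the orientation; speed is the mean speed in mm/s. With f_stop (N) it stops when the force on the tool has changed by that much, and returns True; else False.
- robot.move_j(angles): joint-space move.
- robot.move_gripper(opening): opening from 0.0 (shut) to 1.0 (fully open); the grip force is fixed at half the most; returns when the fingers have stopped.
- robot.sleep(seconds).
- robot.inverse_kinematics(position, orientation): joint angles nearest the present ones, or None.
- robot.get_image(name): name is "side" or "top"; returns a dict with "img" (480x640x3 uint8, blue, green, red), "fovy" (degrees; the focal length in pixels is half the picture's height over the tangent of half this angle, whatever the lens; pixels are square), "cx", "cy" (the principal point, pixels), "k1" (the pictures are not rectified: a ray, as slopes to the right and down, at radius r is drawn at 1 + k1 r^2 times it, then the intrinsics apply), "eye" and "orientation" of the camera in the world. Camera axes: x right, y down, z forward; pixel columns grow to the right and rows downward; lengths in mm; the calibration is good to about 2 mm. A picture is of the moment at which its call begins. There is no depth.
A pose or a line that the arm cannot do raises robot.MotionError and nothing moves.
- robot.hand_in(): hands the job in; it is judged then, once.
Readings, each from a call of its own:
- robot.current_t(): time.
- robot.current_qpos(): joint angles.
- robot.current_joint_vel(): joint speeds.
- robot.current_joint_efforts(): joint torques, N m.
- robot.current_tcp_pos(): TCP position.
- robot.current_eef_rot(): TCP orientation.
- robot.current_contact_force(): force on the tool from outside, world axes, zero at the start.
- robot.current_ft_torque(): the same for the moment, N m.
- robot.current_gripper_width(): opening from 0.0 (shut) to 1.0 (fully open).
- robot.current_finger_force(): force on a finger pad.
Only numpy, scipy, OpenCV 4.12 (cv2) and the standard library are available. Lean on these libraries where they do the work, as an engineer would, in place of code of your own. Each camera call takes 0.05 s, during which the arm holds its last target. There are 200 camera calls.

## Working session

There is one attempt and no reset: what is moved stays moved. The work goes in short steps, each a Python script; the robot and the scene stay as the last script left them, time stands still between calls to the robot, and variables do not carry over. Pictures are saved under pics/ and viewed, at most 10 in all, crops included, and the job is handed in when it is done.

```bash
mkdir -p pics; cat > h.py <<'E'
from bench import robot
import numpy as np, cv2
from scipy.spatial.transform import Rotation as R
def grab(n):
    d=robot.get_image(n); return d
def rot(d):
    o=np.array(d["orientation"],float)
    return o if o.shape==(3,3) else R.from_euler('xyz',o).as_matrix()
def K(d):
    f=240/np.tan(np.radians(d["fovy"])/2)
    return np.array([[f,0,d["cx"]],[0,f,d["cy"]],[0,0,1.]]), np.array([d["k1"],0,0,0,0.])
def ray(d,p):
    k,D=K(d); u=cv2.undistortPointsIter(np.array([[p]],float),k,D,None,None,(3,100,1e-10))[0,0]
    return rot(d)@np.array([u[0],u[1],1.])
def onz(d,p,z):
    v=ray(d,p); e=np.array(d["eye"],float); return e+v*(z-e[2])/v[2]
def tri(ds,ps):
    A=np.zeros((3,3));b=np.zeros(3)
    for d,p in zip(ds,ps):
        v=ray(d,p);v/=np.linalg.norm(v);M=np.eye(3)-np.outer(v,v);A+=M;b+=M@np.array(d["eye"],float)
    return np.linalg.solve(A,b)
def proj(d,P):
    k,D=K(d); m=rot(d).T; e=np.array(d["eye"],float)
    return cv2.projectPoints(np.atleast_2d(P).astype(float),cv2.Rodrigues(m)[0],-m@e,k,D)[0][:,0]
E
python3 - <<'E'
from h import *
import pickle
for n in("side","top"):
    d=grab(n); cv2.imwrite(f"pics/{n}0.png",d["img"]); pickle.dump(d,open(n+"0.pkl","wb"))
    print({k:v for k,v in d.items() if k!="img"})
E
```

```text
{'fovy': 43.589206545841556, 'cx': 315.1233824209013, 'cy': 244.14407974065668, 'k1': -0.10129140777500913, 'eye': array([    7.6137235 , -1284.49904033,  1410.60606983]), 'orientation': array([-2.33584956e+00,  1.79469366e-03, -3.68956050e-01])}
{'fovy': 45.00393995514156, 'cx': 324.68693564764794, 'cy': 236.87875819126043, 'k1': 0.010424313240321835, 'eye': array([ 237.38917051,   -9.82556758, 1667.80516449]), 'orientation': array([-2.97121579,  0.0032767 , -1.56039504])}
```

View pics/side0.png

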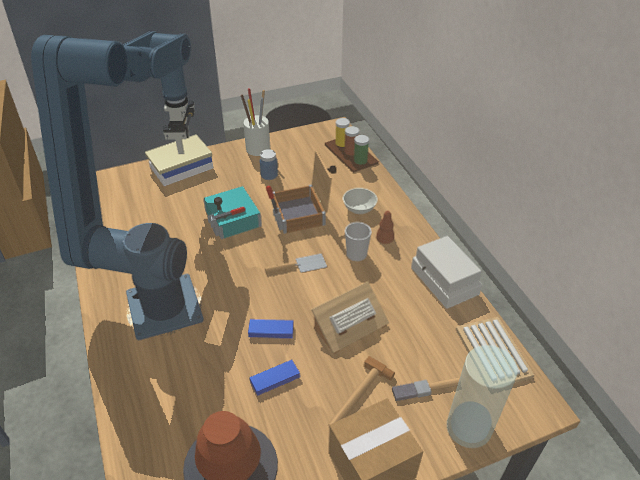

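View pics/top0.png

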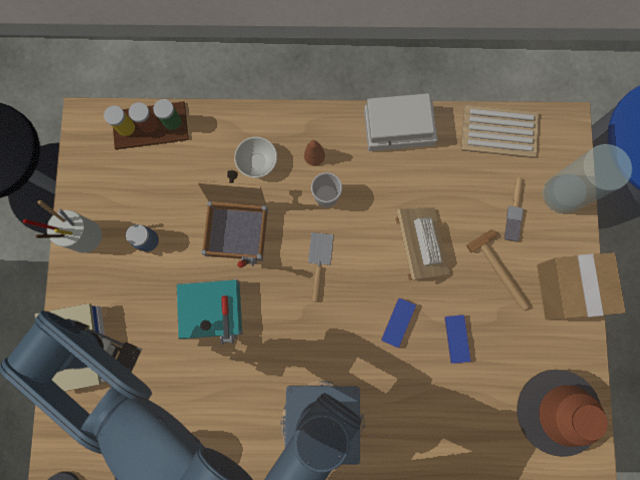

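Side view: the case is at (300,208) with its lid up at (320,180), and the rack and tile are at (352,315). Top view: the case is at (236,231), the clamp at (247,263), the knob at (232,176), and the tile at (428,241) on the rack. I'll enlarge these in one composite.

```bash
python3 - <<'E'
import cv2,numpy as np
s=cv2.imread("pics/side0.png");t=cv2.imread("pics/top0.png")
c=lambda i,x,y:cv2.resize(i[y:y+75,x:x+100],(400,300),interpolation=cv2.INTER_CUBIC)
# origins
a=np.vstack([np.hstack([c(t,190,205),c(t,375,205)]),np.hstack([c(s,250,160),c(s,300,280)])])
for i in range(0,800,40): cv2.line(a,(i,0),(i,4),(0,255,0),1);cv2.line(a,(i,300),(i,304),(0,255,0),1)
for i in range(0,600,40): cv2.line(a,(0,i),(4,i),(0,255,0),1);cv2.line(a,(400,i),(404,i),(0,255,0),1)
cv2.imwrite("pics/comp.png",a)
E
```

```text
(no output)
```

View pics/comp.png

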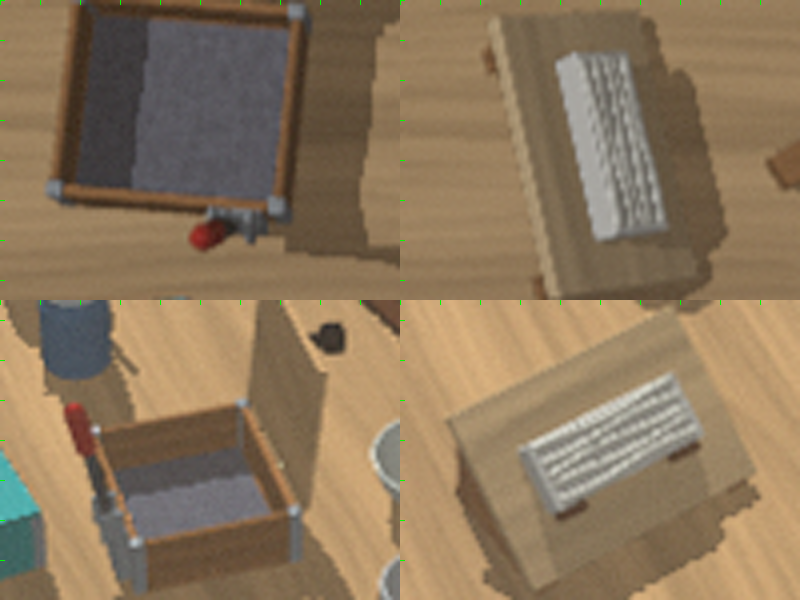

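Composite: case rim corners in the top view are at (264,207), (260,257.5), (204,252.5) and (209.5,207). The board and tile corners show up clearly in both views. The clamp stands up and the lid is just past upright. Next I triangulate and check the sizes.

```bash
python3 - <<'E'
from h import *
import pickle
np.set_printoptions(precision=1,suppress=True)
t=pickle.load(open("top0.pkl","rb"));s=pickle.load(open("side0.pkl","rb"))
T1=lambda x,y:(190+x/4,205+y/4);T2=lambda x,y:(375+(x-400)/4,205+y/4)
S1=lambda x,y:(250+x/4,160+(y-300)/4);S2=lambda x,y:(300+(x-400)/4,280+(y-300)/4)
d=np.linalg.norm
# case rim corners: hinge-right, front-right, front-left, hinge-left
ct=[(302,3),(288,218),(48,194),(74,-2)]
C=[onz(t,T1(*p),55) for p in ct]; print("case top",*C)
cs=[S1(301,510),S1(130,543),S1(92,430)]
Cs=[onz(s,p,55) for p in cs]; print("case side",*Cs)
for Q,i in zip(cs,(0,1,2)): print(tri([t,s],[T1(*ct[i]),Q]))
print("sizes",d(C[0]-C[1]),d(C[1]-C[2]))
# rack board: upFar, upNear, dnFar, dnNear
B=[tri([t,s],[T2(*a),S2(*b)]) for a,b in [((490,18),(672,310)),((550,298),(448,418)),((642,12),(755,475)),((700,278),(532,590))]]
print("board",*B,"len",d(B[0]-B[1]),d(B[2]-B[3]),d(B[0]-B[2]),d(B[1]-B[3]),"mid",np.mean(B,0))
L=[tri([t,s],[T2(*a),S2(*b)]) for a,b in [((580,54),(675,375)),((620,237),(530,442)),((629,52),(702,432)),((666,230),(562,514))]]
print("tile",*L,"len",d(L[0]-L[1]),d(L[2]-L[3]),d(L[0]-L[2]),d(L[1]-L[3]),"mid",np.mean(L,0))
for X in (B,L):
  v=X[0]-X[1]+X[2]-X[3]; print("yaw of long axis(y)",np.degrees(np.arctan2(v[1],v[0])))
for a in (C[0]-C[1],): print("case x yaw",np.degrees(np.arctan2(a[1],a[0])))
a=C[2]-C[1];print(np.degrees(np.arctan2(a[1],a[0]))-90)
# clamp tip; knob; lid top edge
print("clamp tip",tri([t,s],[T1(203,238),S1(72,407)]),"knob",tri([t,s],[(232,176),S1(328,338)]))
E
```

```text
case top [603.2 168.1  55. ] [448.6 173.6  55. ] [464.  342.8  55. ] [605.3 330.8  55. ]
case side [604.  167.7  55. ] [452.6 180.6  55. ] [470.2 337.6  55. ]
[603.7 168.   54.7]
[448.8 172.5  62.6]
[468.1 343.1  50.7]
sizes 154.65231495669232 169.86514775261804
board [ 591.2 -205.1   81.7] [ 395.8 -243.8   83.8] [ 610.1 -323.7   14.8] [ 416.2 -360.6   16.4] len 199.24992004627597 197.47644029647103 137.49185325811283 136.3710502308677 mid [ 503.3 -283.3   49.2]
tile [ 565.2 -267.    84.9] [ 438.4 -291.5   91.6] [ 571.3 -305.4   60.8] [ 448.2 -330.8   51.9] len 129.25751893049542 126.05979371358569 45.79752230101341 56.674969626364216 mid [ 505.8 -298.6   72.3]
yaw of long axis(y) 10.99445554036077
yaw of long axis(y) 11.29255376973813
case x yaw -2.0538010445302284
-5.180773645494085
clamp tip [418.2 212.6 188.2] knob [658.8 247.2 168.8]
```

Board (199 x 137) and tile (127 x 51) sizes match those given, and both give the tile at (503,-285,55) with its long axis at 11°. The gripper body would foul the lid at about 1.69 rad, so I'll first refine the case fit, then push the lid further open from inside.

```bash
python3 - <<'E'
from h import *
import pickle,json
t=pickle.load(open("top0.pkl","rb"))
hsv=cv2.cvtColor(t["img"],cv2.COLOR_BGR2HSV)
m=np.zeros(hsv.shape[:2],np.uint8); s=hsv[:,:,1]
sub=(slice(200,265),slice(195,275))
b,g,r=[t["img"][:,:,i].astype(int) for i in range(3)]
m[sub]=((b>=r-2)&(hsv[:,:,2]<150))[sub]
m=cv2.morphologyEx(m,cv2.MORPH_OPEN,np.ones((5,5),np.uint8))
n,l,st,_=cv2.connectedComponentsWithStats(m); k=1+np.argmax(st[1:,4]); m=(l==k); x,y,w,h,a=st[k]; print(st[k])
cols=range(x+8,x+w-10); rows=range(y+8,y+h-8)
def line(P,z):  # world line fit
    P=np.array([onz(t,p,z)[:2] for p in P]); c=np.median(P,0); vx,vy,cx,cy=cv2.fitLine(P.astype(np.float32),cv2.DIST_HUBER,0,.1,.01).ravel(); return np.array([cx,cy]),np.array([vx,vy])
E={}
E['-x']=line([(c,np.where(m[:,c])[0].max()+.5) for c in cols],55)
E['+x']=line([(c,np.where(m[:,c])[0].min()-.5) for c in cols],8)
E['-y']=line([(np.where(m[q])[0].max()+.5,q) for q in rows],55)
E['+y']=line([(np.where(m[q])[0].min()-.5,q) for q in rows],8)
for k,(c,v) in E.items():
    print(k,c.round(1),"yaw",np.degrees(np.arctan(-v[0]/v[1]) if k[1]=='x' else np.arctan(v[1]/v[0])).round(2))
X=lambda A,B:A[0]+A[1]*np.linalg.solve(np.c_[A[1],-B[1]],B[0]-A[0])[0]
Q=[X(E[a],E[b]) for a in('-x','+x') for b in('-y','+y')]
print(np.round(Q,1),"centre",np.mean(Q,0).round(1))
q=robot.current_eef_rot();print(q,robot.current_tcp_pos())
print("bowl",onz(t,(256,157),25),"jar",onz(t,(142,238),60))
E
```

```text
[ 223  211   39   43 1462]
-x [466.7 239.7] yaw -3.19
+x [597.  251.3] yaw -4.66
-y [533.1 182.5] yaw -3.36
+y [533.3 292.1] yaw -5.49
[[463.7 186.6]
 [470.  298.2]
 [591.2 179.1]
 [599.8 285.7]] centre [531.2 237.4]
[-3.14002152e+00 -3.20636159e-04  2.75781071e+00] [205.62596478 509.55896755 191.62192361]
bowl [756.83745589 203.41461241  25.        ] jar [505.67375265 512.53777137  60.        ]
```

The case centre is about (532,255) with yaw −4.5°. The +y edge of this fit caught a shadow, so I used the other three. Now I push the lid open.

```bash
cat >> h.py <<'E'
PSI=np.radians(-4.5); C0=np.array([532,255.]); 
def cs(x,y,z):
    c,s=np.cos(PSI),np.sin(PSI); return [C0[0]+c*x-s*y, C0[1]+s*x+c*y, z]
def down(yaw): return [np.pi,0,yaw]
E
python3 - <<'E'
from h import *
robot.move_gripper(0)
robot.move_linear([205.6,509.6,330],speed=250)
yaw=PSI+np.pi if robot.inverse_kinematics(cs(30,0,330),down(PSI+np.pi)) is not None else PSI
robot.move_ptp(cs(30,0,330),down(yaw)); print(robot.current_qpos())
robot.move_linear(cs(45,0,140),speed=200)
r=robot.move_linear(cs(96,0,140),speed=45,f_stop=35); print(r,robot.current_contact_force(),robot.current_tcp_pos(),robot.current_t())
robot.move_linear(cs(45,0,150),speed=150)
robot.move_linear(cs(20,0,330),speed=250)
d=robot.get_image("side"); cv2.imwrite("pics/s1.png",d["img"]); print(robot.current_t())
# grasp IK check
E
```

```text
[ 2.43129351e-01  3.35266971e-01  1.10281253e+00  4.44747478e-04
  1.70394053e+00 -1.25004610e+00]
False [-0.0213447  -0.04952684  0.09923855] [627.89095292 247.48542461 140.30922503] 6.25
7.675
```

```bash
cat >> h.py <<'E'
A=np.radians(101.1); P=np.array([503.2,-285,55.])
u=np.array([np.cos(A),np.sin(A),0]); n=-np.sin(.6)*u+np.cos(.6)*np.array([0,0,1]); sx=np.cos(.6)*u+np.sin(.6)*np.array([0,0,1]); ty=np.cross(n,sx)
def tilt(sg):
    y=sg*sx; z=-n; return R.from_matrix(np.c_[np.cross(y,z),y,z]).as_euler('xyz')
E
python3 - <<'E'
from h import *
im=cv2.imread("pics/s1.png")
cv2.imwrite("pics/s1c.png",cv2.resize(im[140:245,230:370],(800,600),interpolation=cv2.INTER_CUBIC))
for sg in(1,-1):
    for h in (3,120):
      q=robot.inverse_kinematics(P+n*h,tilt(sg)); print(sg,h,None if q is None else np.round(q,2))
for k in (np.pi/2,-np.pi/2):
    q=robot.inverse_kinematics(cs(-12,10,11),down(PSI+k)); print(k,None if q is None else np.round(q,2))
print("ty",ty)
E
```

```text
1 3 [-0.9   0.76  1.22  0.27  1.7  -2.7 ]
1 120 [-0.93  0.78  0.93  0.27  1.97 -2.66]
-1 3 [-0.9   0.76  1.22  0.27  1.7   0.44]
-1 120 [-0.93  0.78  0.93  0.27  1.97  0.48]
1.5707963267948966 [ 0.28  0.5   1.67 -0.    0.98  0.36]
-1.5707963267948966 [ 0.28  0.5   1.67  0.    0.98 -2.78]
ty [-9.81292664e-01 -1.92521967e-01 -1.38777878e-17]
```

View pics/s1c.png

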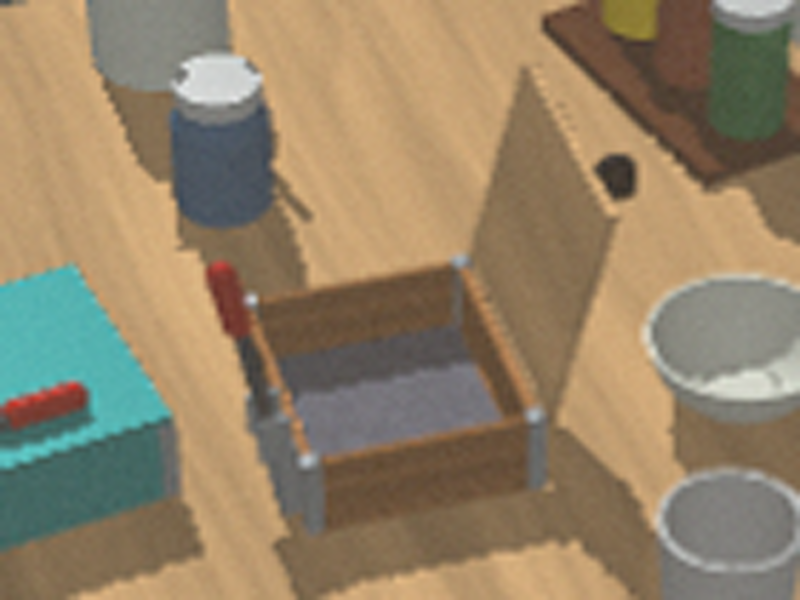

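The lid now leans back clear of the opening, with the knob at (617,175) in the crop, and the clamp is unchanged. Now I grasp the tile square to the slope, 10 mm off-centre along its length so the body clears the clamp later.

```bash
python3 - <<'E'
from h import *
G=P-10*ty; o=tilt(-1)
robot.move_gripper(1)
robot.move_ptp(G+n*150,o)
robot.move_linear(G+n*30,speed=200)
r=robot.move_linear(G+n*4,speed=40,f_stop=8); print(r,robot.current_tcp_pos(),G+n*4)
d=robot.get_image("side"); c=d["img"][240:390,270:450]
e=robot.get_image("top")["img"][170:320,340:500]
robot.move_gripper(0); print(robot.current_gripper_width()*93,robot.current_finger_force(),robot.current_contact_force(),robot.current_tcp_pos(),robot.current_t())
cv2.imwrite("pics/g.png",np.hstack([cv2.resize(c,(420,400)),cv2.resize(e,(380,400))]))
E
```

```text
False [ 513.51507638 -285.39289235   58.35708432] [ 513.44775096 -285.2910984    58.30134246]
0.5171976066653902 0.0 [ 0.60632778  0.5597684  -0.31140983] [ 513.45956986 -285.2636863    58.29184837] 14.6167
```

View pics/g.png

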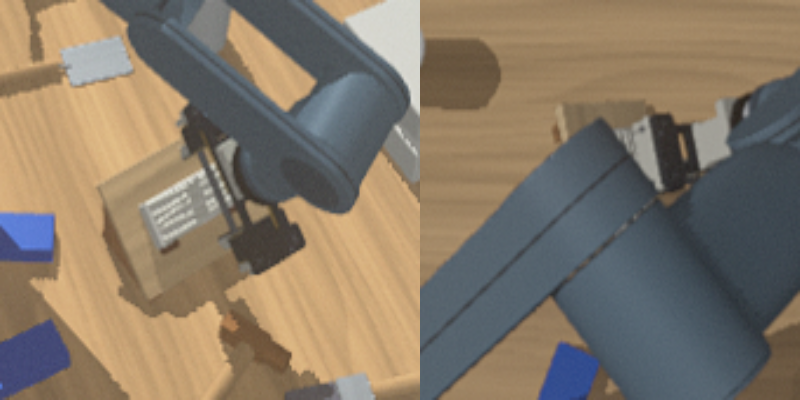

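The gripper closed on nothing. I'll lift along the normal and look.

```bash
python3 - <<'E'
from h import *
print(robot.current_gripper_width(),robot.current_eef_rot(),tilt(-1))
G=P-10*ty; d=robot.get_image("side")["img"][240:390,270:450]
robot.move_linear(G+n*150,speed=200)
robot.move_linear([400,0,330],ori=None,speed=300)
a=robot.get_image("side");b=robot.get_image("top"); 
import pickle; pickle.dump((a,b),open("s2.pkl","wb")); print(robot.current_gripper_width(),robot.current_t())
cv2.imwrite("pics/l.png",np.hstack([cv2.resize(x,(400,300),interpolation=cv2.INTER_CUBIC) for x in (d,a["img"][280:355,300:400])]))
c=cv2.resize(b["img"][205:280,375:475],(400,300),interpolation=cv2.INTER_CUBIC)
i=cv2.imread("pics/l.png"); cv2.imwrite("pics/l.png",np.vstack([i,np.hstack([c,c*0])]))
E
```

```text
0.0055612645877998945 [-2.54157790e+00  1.03696674e-06  1.93766281e-01] [-2.54159265  0.          0.19373155]
0.008547819364375733 17.1917
```

View pics/l.png

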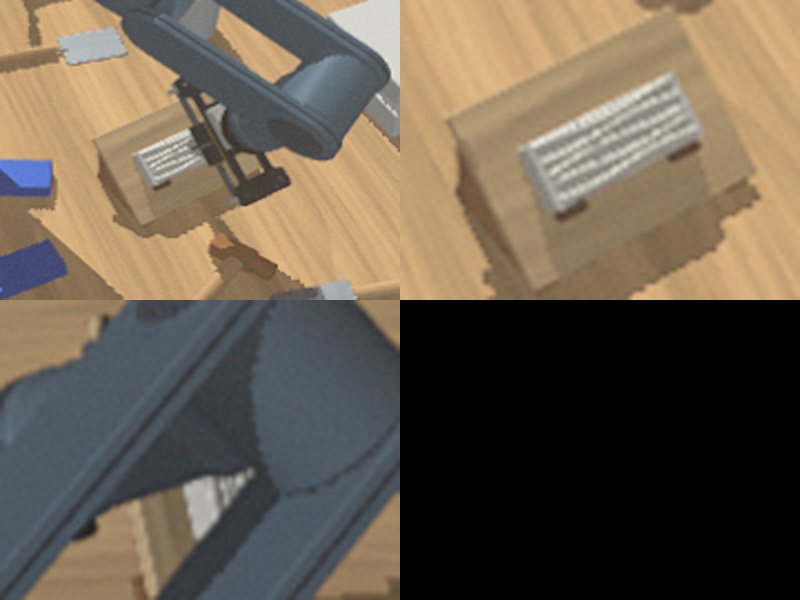

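```bash
python3 - <<'E'
from h import *
import pickle
np.set_printoptions(precision=1,suppress=True)
a,b=pickle.load(open("s2.pkl","rb"))
t=pickle.load(open("top0.pkl","rb"))
G=P-10*ty
print("side: P, TCP, grasp pt, body",proj(a,np.array([P,G+n*4,G+n*23,G+n*88,G+n*88+94*sx,G+n*88-94*sx])))
print("top: P corners relief",proj(t,np.array([P+n*24+sx*i*26+ty*j*65 for i in(1,-1) for j in(1,-1)])))
print("side relief",proj(a,np.array([P+n*24+sx*i*26+ty*j*65 for i in(1,-1) for j in(1,-1)])))
print(robot.current_tcp_pos())
E
```

```text
side: P, TCP, grasp pt, body [[351.  315.9]
 [354.3 314.2]
 [356.7 313.2]
 [365.2 309.4]
 [350.1 279.1]
 [380.4 340. ]]
top: P corners relief [[429.5 263.4]
 [419.5 217.7]
 [442.7 261.9]
 [432.7 217.1]]
side relief [[331.  315.8]
 [368.3 297.2]
 [339.2 332.4]
 [376.3 313.3]]
[400.3  -0.9 329.3]
```

```bash
python3 - <<'E'
from h import *
T=[]
def snap(nm):
    d=robot.get_image("side"); p=robot.current_tcp_pos(); 
    x,y=proj(d,np.array([p]))[0]; im=d["img"].copy(); cx,cy=int(x),int(y)
    print(nm,np.round(p,1),round(x),round(y),"w",robot.current_gripper_width(),"F",np.round(robot.current_contact_force(),1),robot.current_finger_force())
    c=cv2.resize(im[cy-56:cy+19,cx-50:cx+50],(400,300),interpolation=cv2.INTER_CUBIC); cv2.drawMarker(c,(int((x-cx+50)*4),int((y-cy+56)*4)),(0,255,0),0,14,1); T.append(c)
snap("a")
G=P-10*ty
robot.move_ptp(G+n*150,tilt(-1)); robot.move_gripper(1); snap("b")
robot.move_linear(G+n*30,speed=200)
print(robot.move_linear(G+n*4,speed=40,f_stop=8)); snap("c")
robot.move_gripper(0.6); print(robot.current_gripper_width(),robot.current_finger_force())
robot.move_gripper(0.5); snap("d"); print(robot.current_t())
cv2.imwrite("pics/z.png",np.vstack([np.hstack(T[:2]),np.hstack(T[2:])]))
E
```

```text
a [400.3  -0.8 329.3] 282 193 w 0.0040172791223241746 F [0.4 0.6 0.6] 0.0
b [ 529.3 -366.2  178.8] 374 306 w 0.999641210770301 F [ 0.5  0.3 -0.5] 0.0
False
c [ 513.6 -285.5   58.5] 354 314 w 1.002087387947031 F [-0.   0.1 -0.6] 0.0
0.6019595325633301 0.0
d [ 513.4 -285.3   58.3] 354 314 w 0.5004147207399897 F [ 0.2 -0.5  0.1] 0.0
23.1667
```

View pics/z.png

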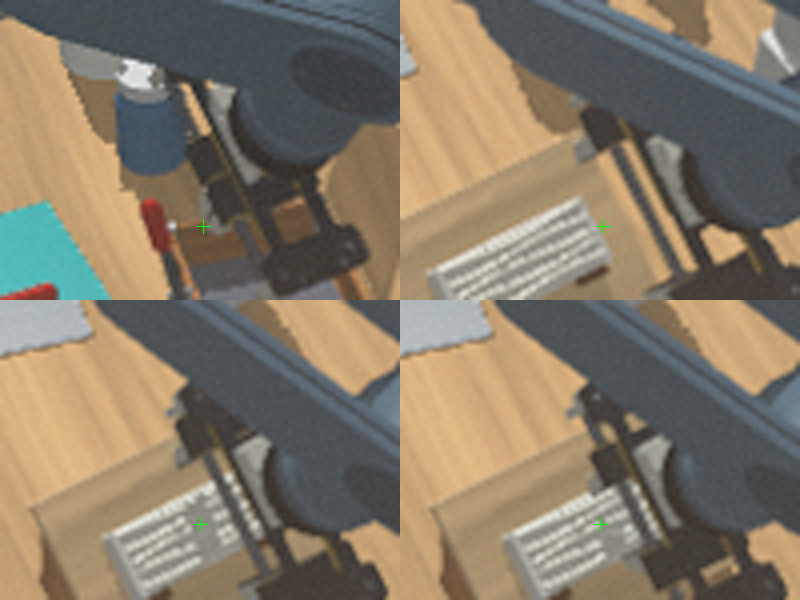

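The marked TCP doesn't match the visible fingertips: they hover roughly 15–20 mm short of where the readings say. I'll test by touching bare bench, and project the start pose for comparison.

```bash
python3 - <<'E'
from h import *
import pickle
np.set_printoptions(precision=1,suppress=True)
s=pickle.load(open("side0.pkl","rb"));t=pickle.load(open("top0.pkl","rb"))
print("start TCP in side",proj(s,np.array([[205.6,509.6,191.6]])))
B=onz(t,(360,255),0); print(B)
T=[cv2.resize(s["img"][100:175,130:230],(400,300),interpolation=cv2.INTER_CUBIC)]
G=P-10*ty
robot.move_linear(G+n*150,speed=250); robot.move_gripper(0)
robot.move_ptp([B[0],B[1],120],down(np.radians(11)))
robot.move_linear([B[0],B[1],45],speed=150)
r=robot.move_linear([B[0],B[1],-8],speed=20,f_stop=5)
p=robot.current_tcp_pos(); print(r,p,robot.current_contact_force(),robot.current_eef_rot(),robot.current_t())
d=robot.get_image("side"); x,y=proj(d,np.array([p]))[0]; print(x,y)
x0,y0=int(x)-50,int(y)-56
c=cv2.resize(d["img"][y0:y0+75,x0:x0+100],(400,300),interpolation=cv2.INTER_CUBIC); cv2.drawMarker(c,(int((x-x0)*4),int((y-y0)*4)),(0,255,0),0,14,1)
print(x0,y0);pickle.dump(d,open("touch.pkl","wb"))
robot.move_linear([B[0],B[1],200],speed=250)
T.append(c); cv2.imwrite("pics/t.png",np.hstack(T))
E
```

```text
start TCP in side [[184.8 151.1]]
[ 471.9 -104.5    0. ]
False [ 471.9 -104.5   -7.9] [0.2 0.3 0.6] [ 3.1 -0.   0.2] 29.3583
318.3006961257688 290.0089448579954
268 234
```

View pics/t.png

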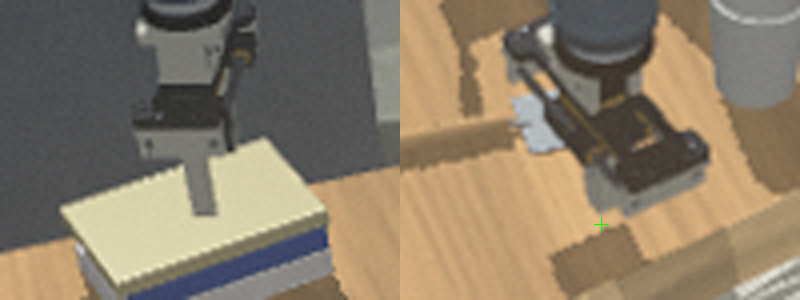

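It reads z = −8 with no contact, so the readings are offset from the true tip. I'll touch the bench near the rack and near the case, seen end-on from the side camera, to measure that offset.

```bash
python3 - <<'E'
from h import *
import pickle
np.set_printoptions(precision=1,suppress=True)
t=pickle.load(open("top0.pkl","rb"))
B1=onz(t,(360,255),0); B2=onz(t,(283,272),0); print(B1,B2)
T=[];o=down(-0.369)
for B in(B1,B2):
    robot.move_ptp([B[0],B[1],90],o)
    robot.move_linear([B[0],B[1],5],speed=200)
    try: r=robot.move_linear([B[0],B[1],-45],speed=25,f_stop=5)
    except robot.MotionError as e: print(e); r=None
    p=robot.current_tcp_pos(); print(r,p,robot.current_contact_force(),robot.current_qpos(),robot.current_t())
    d=robot.get_image("side"); x,y=proj(d,np.array([[p[0],p[1],0]]))[0]
    x0,y0=int(x)-33,int(y)-35; print("proj",x,y,x0,y0)
    c=cv2.resize(d["img"][y0:y0+50,x0:x0+66],(400,300),interpolation=cv2.INTER_CUBIC); cv2.drawMarker(c,(int((x-x0)*6.06),int((y-y0)*6)),(0,255,0),0,14,1)
    T.append(c); robot.move_linear([B[0],B[1],90],speed=250)
cv2.imwrite("pics/t2.png",np.hstack(T))
E
```

```text
[ 471.9 -104.5    0. ] [420.  118.1   0. ]
True [ 471.8 -104.5  -26. ] [-0.4  0.8  6.5] [-0.4  0.4  1.9 -0.   0.8  1.5] 32.7917
proj 318.2796415953268 288.3273413016701 285 253
True [420.2 115.2   2.5] [ 1.  -3.2  0.9] [ 0.   0.3  2.  -0.   0.8  2. ] 35.3917
proj 280.35598178856117 247.24617432539728 247 212
```

View pics/t2.png

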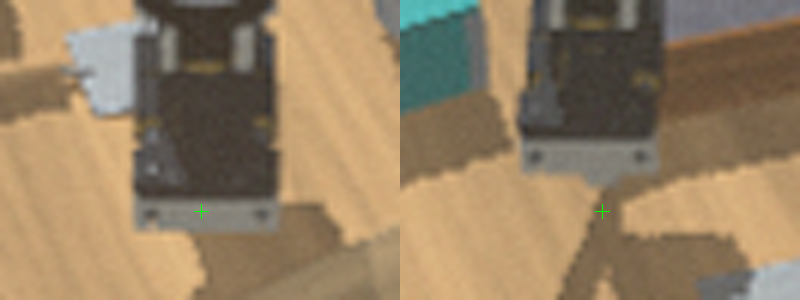

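The gripper is blocked from view here, so the tip isn't visible. The first touch shows the tip about 26 mm higher than reported. The second touch grazed the clamp sideways at about 3 N. I'll now measure the fingertips without viewing a picture, by differencing open and closed shots at two radii after bench touches.

```bash
python3 - <<'E'
from h import *
import pickle
np.set_printoptions(precision=1,suppress=True)
t=pickle.load(open("top0.pkl","rb"))
o=down(-0.369+np.pi/2) if 1 else 0
out=[]
print(robot.inverse_kinematics([471,-104,0],o),robot.inverse_kinematics([471,-104,0],down(-.369-np.pi/2)))
for B in(onz(t,(360,255),0),onz(t,(362,178),0)):
    robot.move_ptp([B[0],B[1],40],o)
    robot.move_linear([B[0],B[1],-10],speed=200)
    r=robot.move_linear([B[0],B[1],-50],speed=30,f_stop=5)
    p=robot.current_tcp_pos(); print(r,p,robot.current_contact_force(),robot.current_qpos().round(3))
    robot.move_linear([p[0],p[1],p[2]+6],speed=100); p2=robot.current_tcp_pos()
    a=robot.get_image("side"); robot.move_gripper(1); b=robot.get_image("side"); 
    out.append((p,p2,a,b)); robot.move_gripper(0); robot.move_linear([B[0],B[1],90],speed=300); print(robot.current_t())
pickle.dump(out,open("cal.pkl","wb"))
T=[]
for p,p2,a,b in out:
    x,y=proj(a,np.array([[p[0],p[1],6]]))[0]; x0,y0=int(x)-40,int(y)-35; print("proj",x,y,x0,y0)
    for d in(a,b):
        c=cv2.resize(d["img"][y0:y0+60,x0:x0+80],(400,300),interpolation=cv2.INTER_CUBIC); cv2.drawMarker(c,(int((x-x0)*5),int((y-y0)*5)),(0,255,0),0,14,1); T.append(c)
cv2.imwrite("pics/cal.png",np.vstack([np.hstack(T[:2]),np.hstack(T[2:])]))
E
```

```text
[-0.4  0.4  1.9 -0.   0.8 -0.1] [-0.4  0.4  1.9 -0.   0.8  3.1]
True [ 471.9 -104.5  -26. ] [-1.2  0.8  7.5] [-0.4  0.4  1.9 -0.   0.8 -0.1]
42.6083
True [ 702.9 -110.3  -26. ] [-1.1  0.3  5.4] [-0.3  0.7  1.3 -0.   1.1  0.1]
48.4333
proj 318.31652998413045 287.05589885585914 278 252
proj 385.28544480320363 269.0576713387453 345 234
```

View pics/cal.png

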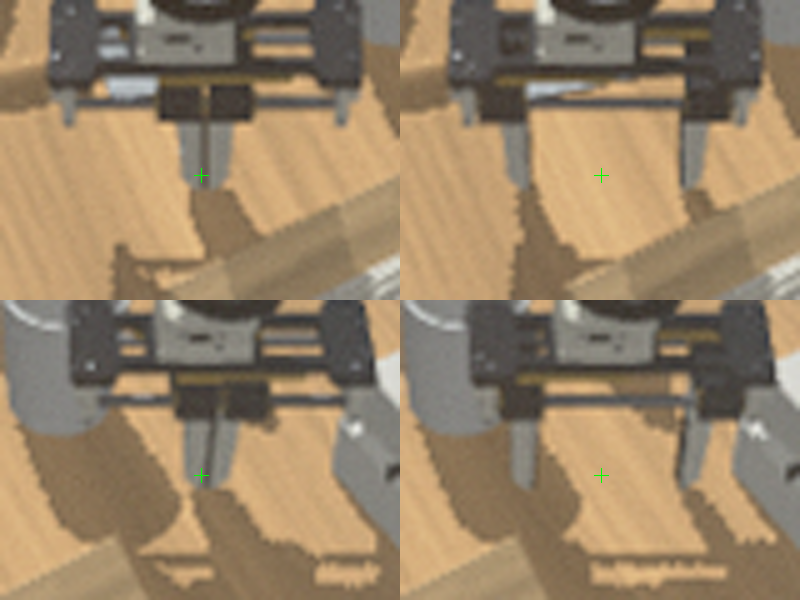

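The offset is now clear: both touches stop at reading −26, with xy right to about 3 mm. The tilted view fits a tip 26 mm short along the tool axis. I'll correct for that, then grasp and place.

```bash
python3 - <<'E'
from h import *
import sys
np.set_printoptions(precision=1,suppress=True)
G=P-10*ty; G=G-26*n
robot.move_gripper(1)
robot.move_ptp(G+n*75,tilt(-1))
robot.move_linear(G+n*18,speed=250)
r=robot.move_linear(G+n*4,speed=60,f_stop=8); h=(robot.current_tcp_pos()-G)@n
robot.move_gripper(0); w=robot.current_gripper_width()*93; print(r,"h",h,"w",w,robot.current_finger_force(),robot.current_t())
if w<45: sys.exit()
robot.move_linear(G+n*140,speed=350)
o=down(PSI+np.pi/2)
robot.move_ptp(cs(-13,10,170),o); print(robot.current_t(),robot.current_gripper_width()*93)
d=robot.get_image("side"); cv2.imwrite("pics/hold.png",d["img"])
robot.move_linear(cs(-13,10,22),speed=250)
r=robot.move_linear(cs(-13,10,-20),speed=45,f_stop=4); p=robot.current_tcp_pos(); print(r,p,robot.current_contact_force(),robot.current_t())
E
```

```text
False h 4.195956952644822 w 51.81471222857541 29.995259642601013 52.5
55.3167 51.75122943855866
True [519.4 265.8 -13.4] [0.9 0.4 1.7] 56.8417
```

The tile came off held at 51.8 mm and touched down at −13.4, against the −14 I predicted for the floor. Now I release it, shut the lid with the closed fingers in an arc, and check.

```bash
python3 - <<'E'
from h import *
import pickle
np.set_printoptions(precision=2,suppress=True)
def L(x,y,z,v,**k): return robot.move_linear(cs(x,y,z-26),speed=v,**k)
o=down(PSI+np.pi/2)
print([robot.inverse_kinematics(cs(*c),o) is not None for c in((-13,10,200),(158,45,200),(158,45,137))])
robot.move_gripper(.667)
L(-13,10,228,380)
im=robot.get_image("top"); pickle.dump(im,open("placed.pkl","wb"))
robot.move_gripper(0)
L(158,45,222,380)
L(158,45,163,300)
for th in(1.75,1.3,.85,.4):
    r=L(75-115*np.cos(th)+8*np.sin(th)+15*np.sin(th),45,55+115*np.sin(th)+8*np.cos(th),115 if th<1.7 else 150,f_stop=35); print(th,r,robot.current_contact_force(),robot.current_t())
    if r: raise SystemExit
r=L(-40,45,61,80,f_stop=15); print(r,robot.current_tcp_pos(),robot.current_contact_force(),robot.current_t())
d=robot.get_image("side"); cv2.imwrite("pics/lid.png",cv2.resize(d["img"][140:260,230:390],(640,480)))
E
```

```text
[True, True, True]
1.75 False [ 0.24  0.02 -0.4 ] 60.5083
1.3 False [-0.46  0.08 -0.42] 61.1083
0.85 False [-0.29 -0.14 -0.32] 61.7333
0.4 False [-0.16  0.07 -0.02] 62.3583
True [496.51 302.76  37.42] [-1.32 -0.41  7.66] 62.9417
```

The fingers stopped at real z = 63.4, which is the top of the shut lid (63). I'll confirm the clamp's red grip from the last picture numerically, then swing it down.

```bash
python3 - <<'E'
from h import *
np.set_printoptions(precision=2,suppress=True)
def red(im):
    b,g,r=[im[:,:,i].astype(int) for i in range(3)]; m=(r>100)&(g<60)&(b<60); y,x=np.where(m); return len(x),x.mean(),y.mean(),y.min(),x[y==y.min()].mean()
s=cv2.resize(cv2.imread("pics/side0.png")[140:260,230:390],(640,480)); l=cv2.imread("pics/lid.png")
sl=(slice(150,320),slice(120,250))
print(red(s[sl]),red(l[sl]))
def L(x,y,z,v,**k): return robot.move_linear(cs(x,y,z-26),speed=v,**k)
o=down(PSI+np.pi/2)
print([robot.inverse_kinematics(cs(*c),o) is not None for c in((-168,45,124),(-168,-50,124),(6,-50,54))])
E
```

```text
(504, np.float64(40.017857142857146), np.float64(61.42063492063492), np.int64(39), np.float64(35.25)) (301, np.float64(12.720930232558139), np.float64(78.81395348837209), np.int64(60), np.float64(0.5))
[True, True, True]
```

```bash
python3 - <<'E'
from h import *
np.set_printoptions(precision=1,suppress=True)
import pickle
def comps(im):
    b,g,r=[im[:,:,i].astype(int) for i in range(3)]; m=((r>90)&(g<70)&(b<70)).astype(np.uint8)
    n_,l,st,c=cv2.connectedComponentsWithStats(m); return [(st[i].tolist(),c[i].round(1).tolist()) for i in range(1,n_) if st[i][4]>40]
for f in("s1.png","hold.png"): print(f,comps(cv2.resize(cv2.imread("pics/"+f)[140:260,230:390],(640,480))))
print("lid",comps(cv2.imread("pics/lid.png")))
s=pickle.load(open("side0.pkl","rb"))
for ph in(1.4,1.6,1.75,1.9,2.1):
    q=lambda r:cs(-89+r*np.cos(ph),-50,72+r*np.sin(ph))
    print(ph,(proj(s,np.array([q(94),q(122)]))-[230,140])*4)
E
```

```text
s1.png [([146, 186, 27, 51, 761], [160.1, 209.8]), ([4, 270, 55, 29, 754], [31.3, 284.4])]
hold.png [([109, 205, 40, 43, 727], [128.9, 225.5]), ([4, 270, 54, 28, 741], [31.1, 284.3])]
lid [([109, 205, 41, 43, 735], [129.0, 225.6]), ([4, 270, 55, 29, 749], [31.3, 284.1])]
1.4 [[196.2 200.6]
 [200.3 173.2]]
1.6 [[174.1 203.5]
 [171.5 176.9]]
1.75 [[157.7 207.9]
 [150.  182.7]]
1.9 [[141.9 214.3]
 [129.2 191.1]]
2.1 [[122.3 225.5]
 [103.6 205.7]]
```

The graze leaned the clamp back to about 2.05 rad, so I'll approach from further out and sweep it down.

```bash
python3 - <<'E'
from h import *
np.set_printoptions(precision=2,suppress=True)
def L(x,y,z,v,**k): return robot.move_linear(cs(x,y,z-26),speed=v,**k)
o=down(PSI+np.pi/2)
assert all(robot.inverse_kinematics(cs(*c),o) is not None for c in((-187,45,124),(-187,-50,124),(6,-50,54)))
L(-187,45,150,320); L(-187,-50,150,300)
for ph in(1.75,1.2,.7,.3):
    r=L(-89+95*np.cos(ph)-24*np.sin(ph),-50,72+95*np.sin(ph)+9*np.cos(ph),220,f_stop=35)
    print(ph,r,robot.current_t())
    if r: raise SystemExit
r=L(6,-50,77,120,f_stop=20); print(r,robot.current_tcp_pos()[2]+26,robot.current_contact_force(),robot.current_t())
robot.sleep(.15); L(6,-50,150,250)
d=robot.get_image("side"); print(robot.current_t())
im=cv2.resize(d["img"][140:260,230:390],(640,480)); cv2.imwrite("pics/end.png",im)
b,g,rr=[im[:,:,i].astype(int) for i in range(3)]; m=((rr>90)&(g<70)&(b<70)).astype(np.uint8)
n_,l,st,c=cv2.connectedComponentsWithStats(m); print([(st[i].tolist(),c[i]) for i in range(1,n_) if st[i][4]>40])
print((proj(d,np.array([cs(-89+94,-50,72)]))-[230,140])*4)
E
```

```text
1.75 False 64.5583
1.2 False 64.95
0.7 False 65.3333
0.3 False 65.6667
True 80.90534618725573 [-5.04 -0.09 16.08] 66.0
66.6417
[([265, 258, 55, 23, 748], array([292.91, 269.73])), ([5, 270, 54, 29, 708], array([ 31.47, 284.27]))]
[[288.68 268.35]]
```

The fingers stopped at 80.9 mm, against 81 expected for the clamp fully down. The red grip is at (293,270) in the last crop, where a lowered clamp should be at (289,268).

```bash
python3 -c "
from bench import robot
print(robot.hand_in(), robot.current_t())"
```

```text
the job is handed in; nothing more can be done
the job is handed in; nothing more can be done
```

I handed the job in at about 66.6 s of the 72 s allowed: by contact readings the tile is on the case floor, then the lid shut, then the clamp down (the clamp also seen in the side picture), but no verdict came back and I didn't check the tile after release; on the way I grazed the clamp, leaning it back to about 2.05 rad before I closed it.

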